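# Stack the tumblers on the cup warmer and hold its key switch on

### The arm

A 6-joint arm with a two-finger parallel gripper is mounted at the origin on the work surface. World frame = base frame: x ahead of the robot, y to its left, z up, the work surface at z = 0. Lengths are in m, angles in rad, forces in N, time in s.
With the tool pointing down it reaches from about 0.325 to 0.9 m from the base axis. Payload 6.1 kg.
Tool frame: the origin (TCP) lies between the finger pads, 19 mm behind the fingertips; this is the grasp point; z points along the fingers, y is the line along which they close (so a half turn about z gives the same grasp; the last joint's range is limited). The gripper opens to 85 mm and grips with 20 to 120 N. Pads are 22 mm wide; open, the fingers measure 114 mm over their backs; the gripper's body (76 mm by 85 mm) begins 54 mm behind the grasp point. The pads swing forward as they close: fully open they stand 13 mm farther back than shut.
Start: joints at [-1.396, 0.22, 1.526, -0, 1.395, -0.126], TCP at [0.185, -0.597, 0.25] pointing down, gripper open.
Joint ranges: [-2.98, 2.98], [-0.91, 2.08], [0.09, 2.57], [-1.24, 4.39], [0.2, 2.65], [-2.68, 2.68]. Speed limits (rad/s): [2.57, 2.57, 3.01, 3.14, 3.14, 3.14].

### API

Orientations are given as a rotation vector (axis times angle).
In Python, from bench import arm gives the robot as it stands.
- The arm moves only by the tool shift_gripper, called after ">>>" as a command line: name --pt "numbers of a row" for each row, then --argument value for the rest. Schema: {"type":"object","properties":{"deltas":{"type":"array","items":{"type":"array","items":{"type":"number"},"minItems":5,"maxItems":5},"minItems":1,"maxItems":10},"force":{"type":"number"},"only":{"type":"string"},"quiet":{"type":"boolean"},"lines":{"type":"string"}},"required":["deltas"],"additionalProperties":false}. deltas is a list of rows, 1 to 10 of them, each of 5 numbers: the opening from 0.0 (shut) to 1.0 (fully open), then dx, dy, dz in units of 50 mm, then a turn about the tool's z in units of 0.25 rad; each row shifts and turns the commanded pose from where the row before left it, along the tool's axes as they then stand; what a row does not reach is not made up. A row lasts 1/10 s, in which the tool goes at most 0.05 m and 0.15 rad, less where a joint would pass 70% of its speed; a pose out of reach is approached as far as the arm can. The fingers move at their own pace and stop on an object; force is the grip in N (left out, the last holds). Time passes only in rows, so rows that do not move let the fingers close. The tool returns the time, the measured TCP pose, the force, the opening and the grip force at its end. only (a regular expression) keeps the lines of the reply that match it, lines (a string "A,B") keeps lines A to B, and quiet returns only ok. Input that does not fit is refused with a message, and nothing moves.
- arm.observe(): the state, without advancing time (a new reading comes with each control period).
- arm.camera(name): name is "side" or "top" or "wrist"; returns the picture (420x560x3 uint8, red, green, blue); there is no depth.
- arm.camera_info(name): a dict with "fx", "fy", "cx", "cy" (pixels), "R" (3x3) and "t" (3): a world point X has camera coordinates R X + t; the wrist camera has in their place "tool_from_camera" (4x4, takes a point from camera to tool coordinates, whose origin is the TCP and whose axes are the flange's). Camera axes: x right, y down, z forward; pixel columns grow to the right and rows downward; lengths in m; the calibration is good to about 2 mm. A picture is of the moment at which its call begins: read the wrist's pose just before it. camera_info takes no time and is no camera call.
- arm.hand_in(): hands the job in; it is judged then, once.
The state is a dict: "time_s": time; "joint_positions": joint angles; "dq": joint speeds; "effort": joint torques, N m; "position": TCP position; "ee_rot": TCP orientation; "contact_force": force on the tool from outside, world axes, zero at the start; "wrist_torque": the same for the moment, N m; "opening": opening from 0.0 (shut) to 1.0 (fully open); "gripper_force": force on a finger pad.
Only numpy, scipy, OpenCV 4.12 (cv2) and the standard library are available. Lean on these libraries where they do the work, as an engineer would, in place of code of your own. Each camera call takes 0.05 s, during which the arm holds its last target. There are 200 camera calls.

### The job

Get the cup warmer going: nest the two loose tumblers one inside the other into the tumbler already standing on its warm plate, so that all three make one straight upright stack there. Then take the key out of its wooden block, push it fully home in the key switch, working it sideways past the sticky pins, and turn it a quarter turn clockwise; the switch is sprung, so finish while still gripping the key and holding it turned. Leave the other tableware where it stands.

Things in the scene. Friction and masses are not known exactly. Their poses are not given: they have to be found in the camera images.
- cup_base: grey stoneware tumbler, upright, 0.2 kg, 88 mm tall: 61 mm across for its top 15 mm, tapering to 40 mm at the foot, wall 3 mm. Heavy base: inner floor 42 mm above the foot, so a tumbler nested in it stands 42 mm higher. All three are alike. Origin: centre of the foot, z up. This one already stands on the warm plate.
- cup_a: grey stoneware tumbler, upright, 0.2 kg, 88 mm tall: 61 mm across for its top 15 mm, tapering to 40 mm at the foot, wall 3 mm. Heavy base: inner floor 42 mm above the foot, so a tumbler nested in it stands 42 mm higher. All three are alike. Origin: centre of the foot, z up. Loose on the counter.
- cup_b: grey stoneware tumbler, upright, 0.2 kg, 88 mm tall: 61 mm across for its top 15 mm, tapering to 40 mm at the foot, wall 3 mm. Heavy base: inner floor 42 mm above the foot, so a tumbler nested in it stands 42 mm higher. All three are alike. Origin: centre of the foot, z up. Loose on the counter.
- key: steel key, 60 g, upright, blade down, in its block. Origin: centre of its flat lower end, on its axis. Upwards along z: flat blade 12 mm wide (x), 4 mm thick (y) to 22 mm, round neck 5 mm across to 36 mm, then the flat bow. The same turned half round.
- bow (a point): point in the key's bow (its flat grip, 30 mm wide along x, 9 mm thick along y, 36 to 68 mm above the key's origin), 58 mm above the origin; key's axes. Grip here from above, fingers closing along y, TCP at this point, with about 50 N: the fingertips then clear the block and the switch.
- key_block: fixed wooden block 56 x 50 mm, 40 mm tall, with a slot along its x for the key; in it the key's x lies along the block's x, the bow resting on the top and the key's origin 4 mm above the counter; lift the key 45 mm or more to clear it. Origin: centre of the underside.
- station: fixed stainless cup warmer 140 (x) x 280 (y) mm, top 50 mm above the counter: round dark warm plate on its left (+y) half, key switch in its right (-y) half. Origin: centre of the underside.
- plate (a point): centre of the warm plate (110 mm across) on the warmer's top; same axes as the station.
- keyhole (a point): centre of the keyhole, at the top of its dark 6 mm thick face plate, 55 mm above the counter; station's axes. The slot runs along x, 20 mm long and 6 mm wide, so the blade has 4 mm of room each way along x; brass lips along its sides, 3 mm proud, guide the blade. Home: key's origin 31 mm below this point, on the bottom; it turns only when lower than about 28 mm.
- keyway (a point): inside the keyhole on its axis, 18 mm below its top; station's axes. Two flat-topped pins stick about 6 mm into the slot: from the +x end 4 mm above this point, from the -x end 4 mm below it. They slide only along x (5 N) and stay where pushed. Pushed straight down the blade stops on their tops; moved 3.5 to 4 mm to and fro along x, pressing lightly (under 10 N), it slips past one, then the other.
- cylinder (a joint): turn of the switch's cylinder, rad: 0 with the slot along the station's x (key goes in and out), growing clockwise seen from above to a stop at 1.55. A weak spring (0.05 N m at the stop) turns it back. The key has about 0.17 rad of play in it.
- shaker_a: low glass shaker with a steel cap, 38 mm across, 70 mm tall; leave it where it stands. Origin: middle of its underside.
- shaker_b: low glass shaker with a steel cap, 38 mm across, 70 mm tall; leave it where it stands. Origin: middle of its underside.
- spoon: steel spoon lying flat, 170 mm long; leave it where it stands. Origin: under its middle.
- dish: small white dish, 90 mm across, 30 mm tall; leave it where it stands. Origin: middle of its underside.

How it is judged:
By the outcome, as a careful person would: the job done as asked, in the order asked, and still so for the second after the job is handed in, while the arm keeps its last pose, push and grip.
It also fails if it takes over 72 s, if anything falls off the work surface, if the arm or the gripper's body presses on something with over 40 N, if the wrist force passes 120 N, or if a joint passes its speed limit or range.

## Working session

There is one attempt and no reset: what is moved stays moved. The work goes in short steps, Python scripts to look and compute and a tool call to move; the robot and the scene stay as the last step left them, time stands still between calls to the robot, and variables do not carry over. Pictures are saved under pics/ and viewed, at most 10 in all, crops included, and the job is handed in when it is done.

```bash
ls; mkdir -p pics; python3 - <<'E'
from bench import arm
import cv2,numpy as np
for n in("top","side"):
    cv2.imwrite(f"pics/{n}0.png",arm.camera(n)[:,:,::-1]); i=arm.camera_info(n); print(n,i)
s=arm.observe();print(s["position"],s["ee_rot"],s["contact_force"])
print(arm.camera_info("wrist"))
E
```

```text
bench.py
pics
top {'fx': 535.7410399271588, 'fy': 535.7410399271588, 'cx': 281.6594904889346, 'cy': 213.30319573641336, 'R': array([[-0.01165726, -0.9999159 , -0.00568384],
       [-0.99639222,  0.01209367, -0.08400166],
       [ 0.08406334,  0.0046841 , -0.9964494 ]]), 't': array([0.00790797, 0.58111586, 1.36085958])}
side {'fx': 470.65833642499217, 'fy': 470.65833642499217, 'cx': 281.016135966323, 'cy': 206.47339064642856, 'R': array([[-0.83882471, -0.54415932,  0.01624029],
       [-0.35517622,  0.52441084, -0.77384955],
       [ 0.41258086, -0.65489229, -0.63316122]]), 't': array([0.46535004, 0.23779558, 0.93198752])}
[ 0.18507583 -0.59641566  0.24896903] [-3.10436015e+00 -4.70390312e-01  5.60676315e-05] [-0.32359418  0.5060218   0.09258347]
{'fx': 310.1672669362476, 'fy': 310.1672669362476, 'cx': 278.95511491771737, 'cy': 207.18492247994288, 'tool_from_camera': array([[-5.01127781e-04, -9.49213626e-01, -3.14631913e-01,
         8.09272525e-02],
       [ 9.99998790e-01, -1.23503612e-05, -1.55548126e-03,
         7.28180039e-04],
       [ 1.47259819e-03, -3.14632312e-01,  9.49212484e-01,
        -1.24276671e-01],
       [ 0.00000000e+00,  0.00000000e+00,  0.00000000e+00,
         1.00000000e+00]])}
```

View pics/top0.png

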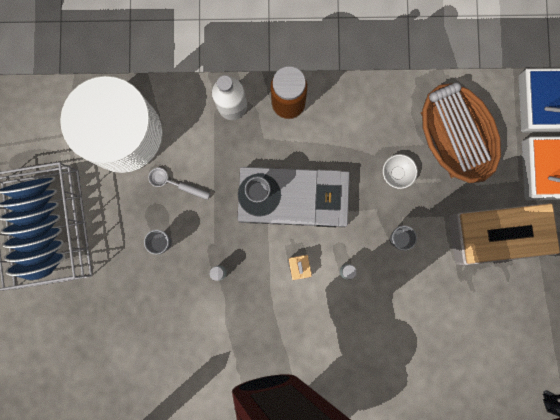

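View pics/side0.png

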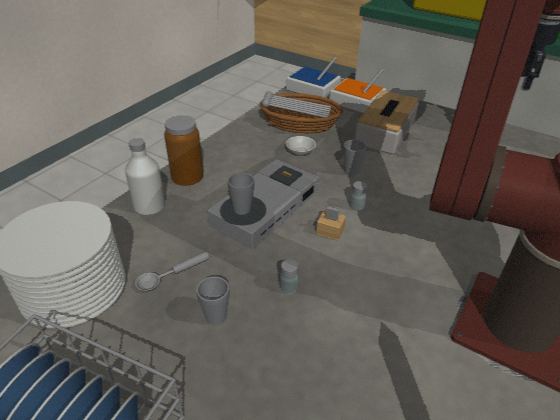

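The top view shows loose cups at about (157,241) and (404,237). The base cup is at (258,189), the key block at (300,266), the keyhole at (329,197), and the shakers at (217,273) and (348,271). Next I'll enlarge these.

```bash
cat > h.py <<'E'
import numpy as np,cv2
from bench import arm
from scipy.spatial.transform import Rotation as Ro
def cam(n,s=None):
    i=arm.camera_info(n);K=[i[k] for k in("fx","fy","cx","cy")]
    if n!="wrist": return K,i["R"].T,-i["R"].T@i["t"]
    s=s or arm.observe();T=i["tool_from_camera"];Rt=Ro.from_rotvec(s["ee_rot"]).as_matrix()
    return K,Rt@T[:3,:3],Rt@T[:3,3]+np.array(s["position"])
def ray(c,uv,z):
    K,R,o=c;d=R@np.array([(uv[0]-K[2])/K[0],(uv[1]-K[3])/K[1],1]);return o+d*(z-o[2])/d[2]
def proj(c,X):
    K,R,o=c;p=R.T@(np.array(X)-o);return np.array([K[0]*p[0]/p[2]+K[2],K[1]*p[1]/p[2]+K[3]])
def tool(v,s=None):
    s=s or arm.observe();return Ro.from_rotvec(s["ee_rot"]).inv().apply(v)
E
python3 - <<'E'
from h import *
im=cv2.imread("pics/top0.png");o=[]
for u,v in[(157,241),(404,237),(258,189),(300,266),(329,197),(330,215)]:
    o.append(cv2.resize(im[v-25:v+25,u-25:u+25],(260,260),interpolation=cv2.INTER_CUBIC))
cv2.imwrite("pics/m.png",np.vstack([np.hstack(o[:3]),np.hstack(o[3:])]))
c=cam("top")
for u,v,z in[(157,241,.088),(404,237,.088),(258,189,.138),(300,266,.06),(329,197,.055),(239,169,.05),(349,172,.05),(347,227,.05),(238,222,.05),(217,273,.07),(348,271,.07)]: print(u,v,ray(c,(u,v),z).round(3))
E
```

```text
157 241 [0.511 0.308 0.088]
404 237 [ 0.514 -0.299  0.088]
258 189 [0.63  0.056 0.138]
300 266 [ 0.446 -0.043  0.06 ]
329 197 [ 0.619 -0.12   0.055]
239 169 [0.694 0.109 0.05 ]
349 172 [ 0.683 -0.172  0.05 ]
347 227 [ 0.542 -0.164  0.05 ]
238 222 [0.558 0.112 0.05 ]
217 273 [0.431 0.163 0.07 ]
348 271 [ 0.432 -0.162  0.07 ]
```

View pics/m.png

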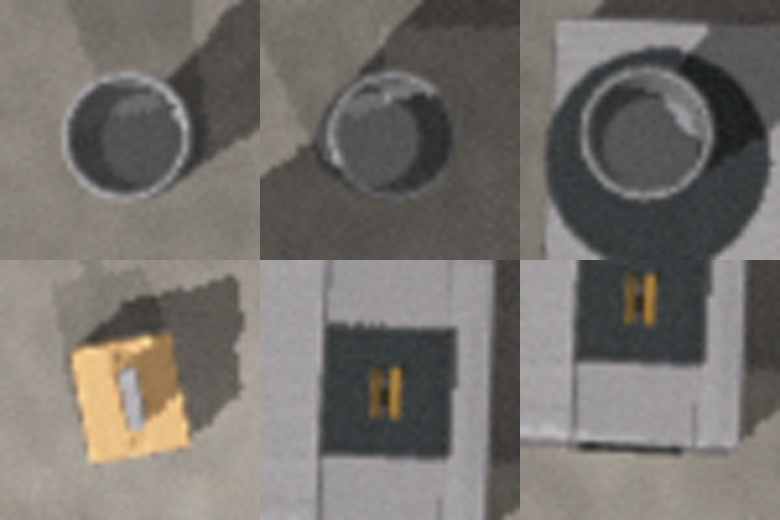

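The crops give clear rim circles for the three cups, the bow lying askew in its block, and brass lips around (328.5,197). I'll move above the right-hand cup first and refine its position with the wrist camera.

```bash
cat >> h.py <<'E'
def go(x,y,z):
    s=arm.observe();d=tool(np.array([x,y,z])-s["position"],s);Rt=Ro.from_rotvec(s["ee_rot"]).as_matrix()
    print("d tool",d.round(4),"yaw",np.arctan2(Rt[1,0],Rt[0,0]).round(3),"tilt",Rt[:2,2].round(3),"j6",s["joint_positions"][5],"t",s["time_s"])
E
python3 - <<'E'
from h import *
c=cam("top")
for u,v,z in[(156.3,241.7,.088),(404,237.8,.088),(257.5,189.4,.138)]: print(ray(c,(u,v),z).round(4))
x=ray(c,(404,237.8),.088);go(x[0],x[1],.22)
E
```

```text
[0.5095 0.3098 0.088 ]
[ 0.5118 -0.2988  0.088 ]
[0.6294 0.0574 0.138 ]
d tool [ 0.4002 -0.1874  0.0294] yaw 0.301 tilt [-0.     0.002] j6 -0.12607843273996894 t 0.1
```

The manual's scale: shifts go in units of 50 mm and turns go in units of 0.25 rad. Converting my numbers, 0.04 m is 0.8, -0.019 m is -0.38.

>>> shift_gripper --pt "1 0.8 -0.38 0.06 0" --pt "1 0.8 -0.38 0.06 0" --pt "1 0.8 -0.38 0.06 0" --pt "1 0.8 -0.38 0.06 0" --pt "1 0.8 -0.38 0.06 0" --pt "1 0.8 -0.38 0.06 0" --pt "1 0.8 -0.38 0.06 0" --pt "1 0.8 -0.38 0.06 0" --pt "1 0.8 -0.38 0.06 0" --pt "1 0.8 -0.32 0.06 0" --force 60

```text
time_s: 1.1
position: [0.5127, -0.298, 0.2195]
ee_rot: [-3.106, -0.471, 0.001]
contact_force: [-0.9, -0.5, -0.0]
opening: 1.0
gripper_force: 0.0
```

>>> shift_gripper --pt "1 0 0 0 0" --pt "1 0 0 0 0"

```text
time_s: 1.3
position: [0.512, -0.2988, 0.2193]
ee_rot: [-3.105, -0.475, 0.002]
contact_force: [-0.2, 0.3, 0.3]
opening: 1.0
gripper_force: 0.0
```

```bash
python3 - <<'E'
from h import *
s=arm.observe();im=arm.camera("wrist")[:,:,::-1];cv2.imwrite("pics/w1.png",im);c=cam("wrist",s)
print(proj(c,[.5118,-.2988,.088]));go(.5118,-.2988,.072)
E
```

```text
[278.6519065  203.08836355]
d tool [ 0.0008 -0.0007  0.1475] yaw 0.302 tilt [-0.001  0.   ] j6 0.6065027483943287 t 1.35
```

View pics/w1.png

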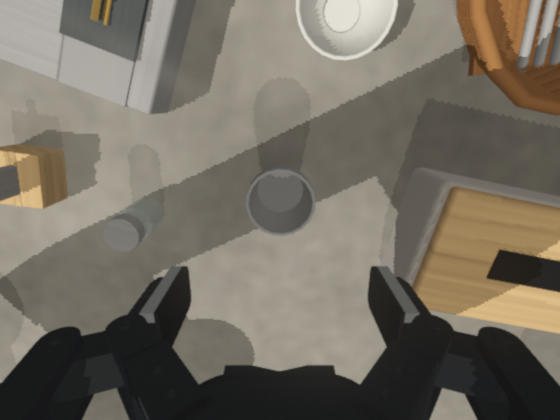

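The wrist view shows the rim centred at (280,202), within 2 mm of the prediction, with nothing in the way of the fingers. I'll go down, grip and lift.

>>> shift_gripper --pt "1 0 0.01 0.74 0" --pt "1 0 0 0.74 0" --pt "1 0 0 0.74 0" --pt "1 0 0 0.72 0" --pt "1 0 0 0 0" --pt "0 0 0 0 0" --pt "0 0 0 0 0" --pt "0 0 0 0 0" --pt "0 0 0 0 0" --pt "0 0 0 0 0" --force 50

```text
time_s: 2.35
position: [0.5136, -0.3017, 0.0758]
ee_rot: [3.102, 0.47, 0.005]
contact_force: [0.3, 0.0, 6.6]
opening: 0.703
gripper_force: 54.8
```

>>> shift_gripper --pt "0 0 0 0 0" --pt "0 0 0 0 0" --pt "0 0 0 -0.6 0" --pt "0 0 0 -0.8 0" --pt "0 0 0 -0.8 0" --pt "0 0 0 -0.8 0" --pt "0 0 0 0 0"

```text
time_s: 3.05
position: [0.5151, -0.3025, 0.2312]
ee_rot: [3.097, 0.47, 0.014]
contact_force: [1.3, -0.1, -0.3]
opening: 0.707
gripper_force: 55.4
```

```bash
python3 - <<'E'
from h import *
s=arm.observe();im=arm.camera("wrist")[:,:,::-1];cv2.imwrite("pics/w2.png",im);go(.6294,.0574,.222)
E
```

```text
d tool [ 0.2168 -0.3086  0.0046] yaw 0.301 tilt [ 0.007 -0.005] j6 0.6066844176326324 t 3.1
```

View pics/w2.png

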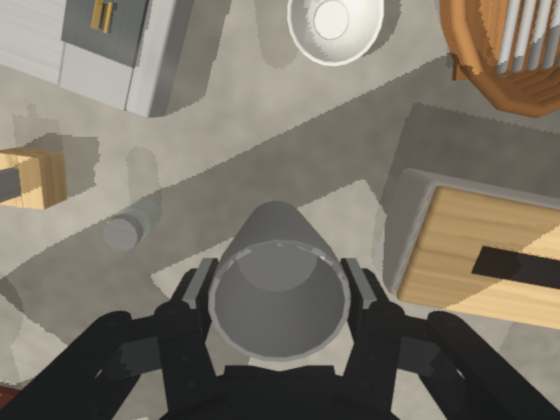

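The cup is held squarely: the rim is centred at (280,300) and about 10 mm above the TCP. I'll carry it over the base cup.

Converted, -0.0309 m is -0.618, 0.0217 m is 0.434.

>>> shift_gripper --pt "0 0.434 -0.618 -0.06 0" --pt "0 0.434 -0.618 -0.06 0" --pt "0 0.434 -0.618 -0.06 0" --pt "0 0.434 -0.618 -0.06 0" --pt "0 0.434 -0.618 -0.06 0" --pt "0 0.434 -0.618 -0.06 0" --pt "0 0.434 -0.618 -0.06 0" --pt "0 0.434 -0.618 0 0" --pt "0 0.434 -0.618 0 0" --pt "0 0.434 -0.618 0 0"

```text
time_s: 4.1
position: [0.6269, 0.0608, 0.2418]
ee_rot: [-3.106, -0.471, 0.005]
contact_force: [0.4, 0.3, -1.6]
opening: 0.704
gripper_force: 55.4
```

>>> shift_gripper --pt "0 0 0 0 0" --pt "0 0 0 0 0" --pt "0 0 0 0 0"

```text
time_s: 4.4
position: [0.6269, 0.0584, 0.2426]
ee_rot: [3.106, 0.47, -0.004]
contact_force: [-0.5, -0.2, -1.4]
opening: 0.704
gripper_force: 55.5
```

```bash
python3 - <<'E'
from h import *
im={n:arm.camera(n)[:,:,::-1] for n in("wrist","side","top")}
s=arm.observe();print(proj(cam("side"),[.6294,.0574,.138]),proj(cam("side"),[*s["position"][:2],s["position"][2]-.078]))
a=cv2.resize(im["side"][100:240,170:310],(400,400));b=cv2.resize(im["wrist"],(400,300));b=cv2.copyMakeBorder(b,0,100,0,0,0)
cv2.imwrite("pics/p1.png",np.hstack([a,b]));go(.6294,.0574,.17)
E
```

```text
[240.59965125 178.92200649] [240.73134017 169.25083869]
d tool [0.0019 0.0011 0.0737] yaw 0.299 tilt [-0.001 -0.   ] j6 1.2386971527836739 t 4.55
```

View pics/p1.png

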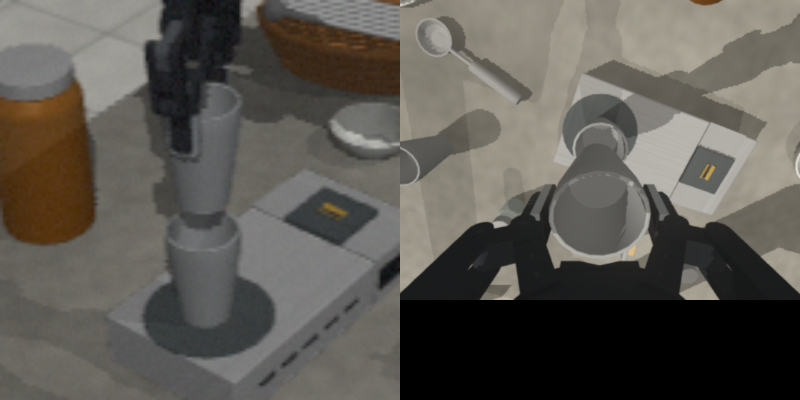

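The side view has the held foot right above the base rim: rim centre about (241,180), foot about (241,171). I'll lower it.

Converted, 0.025 m is 0.5, 0.02 m is 0.4.

>>> shift_gripper --pt "0 0.02 0.01 0.4 0" --pt "0 0.02 0.01 0.5 0" --pt "0 0 0 0.3 0" --pt "0 0 0 0.12 0" --pt "0 0 0 0.06 0" --pt "0 0 0 0.06 0" --pt "0 0 0 0.02 0" --pt "0 0 0 0 0"

```text
time_s: 5.35
position: [0.6303, 0.0588, 0.1718]
ee_rot: [3.106, 0.471, 0.002]
contact_force: [0.4, 0.9, -2.1]
opening: 0.702
gripper_force: 55.5
```

Converted, 0.002 m is 0.04.

>>> shift_gripper --pt "0 0 0 0.04 0" --pt "0 0 0 0.04 0" --pt "0 0 0 0 0"

```text
time_s: 5.65
position: [0.6308, 0.0588, 0.1686]
ee_rot: [3.106, 0.471, 0.004]
contact_force: [-1.0, -0.6, 0.5]
opening: 0.705
gripper_force: 55.7
```

>>> shift_gripper --pt "0 0 0 0.02 0" --pt "0 0 0 0 0"

```text
time_s: 5.85
position: [0.6311, 0.0586, 0.1682]
ee_rot: [3.105, 0.47, 0.005]
contact_force: [-1.7, -0.7, 8.1]
opening: 0.703
gripper_force: 56.3
```

Contact came at the expected height. I'll release, lift and head for the second cup.

Converted, -0.04 m is -0.8, -0.03 m is -0.6.

>>> shift_gripper --pt "1 0 0 0 0" --pt "1 0 0 0 0" --pt "1 0 0 0 0" --pt "1 0 0 -0.4 0" --pt "1 0 0 -0.8 0" --pt "1 0 0 -0.6 0" --pt "1 0 0 0 0"

```text
time_s: 6.55
position: [0.6325, 0.0587, 0.2619]
ee_rot: [3.104, 0.471, 0.014]
contact_force: [0.0, -0.2, 0.3]
opening: 1.0
gripper_force: 0.0
```

```bash
python3 - <<'E'
from h import *
im={n:arm.camera(n)[:,:,::-1] for n in("wrist","side","top")}
a=cv2.resize(im["side"][100:240,170:310],(400,400));b=cv2.resize(im["wrist"],(400,300));b=cv2.copyMakeBorder(b,0,100,0,0,0)
cv2.imwrite("pics/p2.png",np.hstack([a,b]));s=arm.observe();c=cam("wrist",s);print(proj(c,[.6294,.0574,.18])*400/560);go(.5095,.3098,.22)
E
```

```text
[200.21163877 162.87695893]
d tool [-0.0402 -0.2753  0.0353] yaw 0.301 tilt [-0.001  0.   ] j6 1.2384683962993919 t 6.7
```

View pics/p2.png

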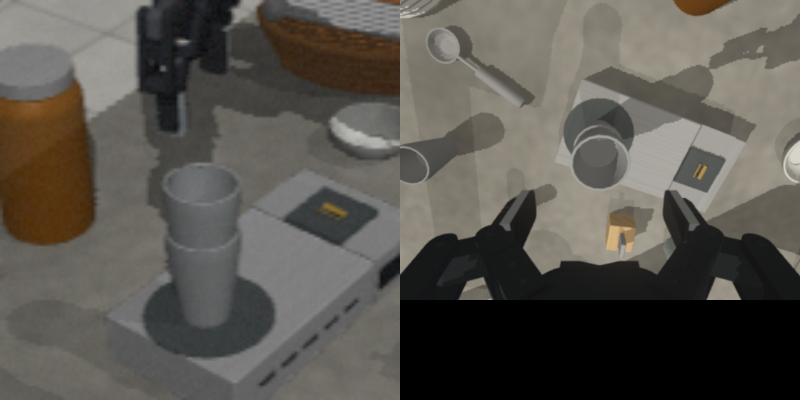

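The first cup is nested straight, rims aligned at (201,180) and (203,240). Now the second cup.

Converted, -0.0344 m is -0.688, -0.005 m is -0.1.

>>> shift_gripper --pt "1 -0.1 -0.688 0 0" --pt "1 -0.1 -0.688 0 0" --pt "1 -0.1 -0.688 0.1 0" --pt "1 -0.1 -0.688 0.12 0" --pt "1 -0.1 -0.688 0.12 0" --pt "1 -0.1 -0.688 0.12 0" --pt "1 -0.1 -0.688 0.12 0" --pt "1 -0.1 -0.688 0.12 0" --pt "1 0 0 0 0" --pt "1 0 0 0 0"

```text
time_s: 7.7
position: [0.5088, 0.3098, 0.2189]
ee_rot: [3.104, 0.474, -0.005]
contact_force: [0.7, 0.6, 0.0]
opening: 1.002
gripper_force: 0.0
```

```bash
python3 - <<'E'
from h import *
s=arm.observe();im=arm.camera("wrist")[:,:,::-1];cv2.imwrite("pics/w3.png",im);c=cam("wrist",s)
p=proj(c,[.5095,.3098,.088]);print(p)
g=cv2.medianBlur(cv2.cvtColor(im,cv2.COLOR_BGR2GRAY),3);u,v=int(p[0]),int(p[1])
ci=cv2.HoughCircles(g[v-60:v+60,u-60:u+60],cv2.HOUGH_GRADIENT,1,30,param1=80,param2=12,minRadius=28,maxRadius=40)
print(ci,u-60,v-60)
go(.5095,.3098,.075)
E
```

```text
[278.71359303 201.9186584 ]
[[[59.5 60.5 31.5]]] 218 141
d tool [ 0.0004 -0.0007  0.1445] yaw 0.301 tilt [-0.002 -0.001] j6 1.683008967321257 t 7.75
```

The circle detection at (277.5,201.5) matches the prediction. Gripping.

>>> shift_gripper --pt "1 0 -0.01 0.74 0" --pt "1 0 0 0.74 0" --pt "1 0 0 0.74 0" --pt "1 0 0 0.7 0" --pt "1 0 0 0 0" --pt "0 0 0 0 0" --pt "0 0 0 0 0" --pt "0 0 0 0 0" --pt "0 0 0 0 0" --pt "0 0 0 0 0" --force 50

```text
time_s: 8.75
position: [0.5119, 0.3109, 0.0777]
ee_rot: [-3.105, -0.471, -0.007]
contact_force: [-0.0, -0.7, 6.7]
opening: 0.704
gripper_force: 55.0
```

>>> shift_gripper --pt "0 0 0 0 0" --pt "0 0 0 -0.4 0" --pt "0 0 0 -0.8 0" --pt "0 0 0 -0.9 0" --pt "0 0 0 -0.9 0" --pt "0 0 0 -0.9 0" --pt "0 0 0 0 0" --pt "0 0 0 0 0"

```text
time_s: 9.55
position: [0.5104, 0.3106, 0.2718]
ee_rot: [-3.105, -0.471, -0.005]
contact_force: [-0.6, -0.3, -2.9]
opening: 0.705
gripper_force: 55.3
```

```bash
python3 - <<'E'
from h import *
s=arm.observe();im=arm.camera("wrist")[:,:,::-1];cv2.imwrite("pics/w4.png",im)
g=cv2.medianBlur(cv2.cvtColor(im,cv2.COLOR_BGR2GRAY),3)
print(cv2.HoughCircles(g[220:400,180:380],cv2.HOUGH_GRADIENT,1.5,60,param1=80,param2=15,minRadius=55,maxRadius=80))
go(.6307,.0585,.275)
E
```

```text
[[[ 99.75  71.25  65.95]
  [195.75  99.75  64.3 ]]]
d tool [ 0.0412  0.2762 -0.0056] yaw 0.301 tilt [-0.001 -0.   ] j6 1.68441924164527 t 9.6
```

Converted, 0.0345 m is 0.69, 0.034 m is 0.68.

>>> shift_gripper --pt "0 0.1 0.68 -0.08 0" --pt "0 0.1 0.69 -0.08 0" --pt "0 0.1 0.69 -0.08 0" --pt "0 0.1 0.69 0 0" --pt "0 0.1 0.69 0 0" --pt "0 0.1 0.69 0 0" --pt "0 0.1 0.69 0 0" --pt "0 0.12 0.69 0 0" --pt "0 0 0 0 0" --pt "0 0 0 0 0"

```text
time_s: 10.6
position: [0.6297, 0.0586, 0.279]
ee_rot: [-3.105, -0.468, 0.008]
contact_force: [-0.1, 0.2, -3.0]
opening: 0.707
gripper_force: 55.6
```

```bash
python3 - <<'E'
from h import *
im={n:arm.camera(n)[:,:,::-1] for n in("side","top")}
a=cv2.resize(im["side"][80:240,160:320],(400,400));b=cv2.resize(im["top"][130:240,210:320],(400,400))
cv2.imwrite("pics/p3.png",np.hstack([a,b]));go(.6307,.0585,.216)
E
```

```text
d tool [0.0007 0.0018 0.0641] yaw 0.301 tilt [-0.003  0.001] j6 1.2396506302686787 t 10.7
```

View pics/p3.png

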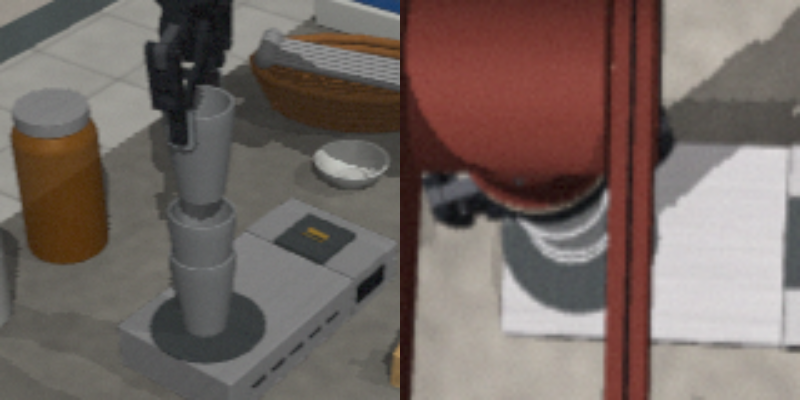

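The held foot, near (203,200) in the crop, is directly above the stack rim at (202,212). Lowering.

>>> shift_gripper --pt "0 0.01 0.02 0.4 0" --pt "0 0 0 0.4 0" --pt "0 0 0 0.28 0" --pt "0 0 0 0.12 0" --pt "0 0 0 0.06 0" --pt "0 0 0 0.04 0" --pt "0 0 0 0 0" --pt "0 0 0 0 0"

```text
time_s: 11.5
position: [0.632, 0.0584, 0.2179]
ee_rot: [3.106, 0.471, 0.002]
contact_force: [-0.5, 0.3, -1.5]
opening: 0.705
gripper_force: 55.6
```

>>> shift_gripper --pt "0 0 0 0.04 0" --pt "0 0 0 0.02 0" --pt "0 0 0 0 0"

```text
time_s: 11.8
position: [0.6325, 0.0589, 0.216]
ee_rot: [-3.106, -0.471, -0.005]
contact_force: [-0.8, 1.4, 5.1]
opening: 0.699
gripper_force: 56.2
```

>>> shift_gripper --pt "0 0 0 0.02 0" --pt "0 0 0 0 0"

```text
time_s: 12.0
position: [0.6328, 0.059, 0.2157]
ee_rot: [-3.106, -0.471, -0.007]
contact_force: [-1.0, 2.2, 6.9]
opening: 0.705
gripper_force: 56.5
```

>>> shift_gripper --pt "0 0 0 0.02 0" --pt "0 0 0 0 0"

```text
time_s: 12.2
position: [0.6331, 0.0592, 0.2152]
ee_rot: [-3.106, -0.471, -0.008]
contact_force: [-0.9, 3.0, 9.2]
opening: 0.705
gripper_force: 56.6
```

```bash
python3 - <<'E'
from h import *
im=arm.camera("side")[:,:,::-1]
cv2.imwrite("pics/p4.png",cv2.resize(im[100:220,190:310],(600,600)))
E
```

```text
(no output)
```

View pics/p4.png

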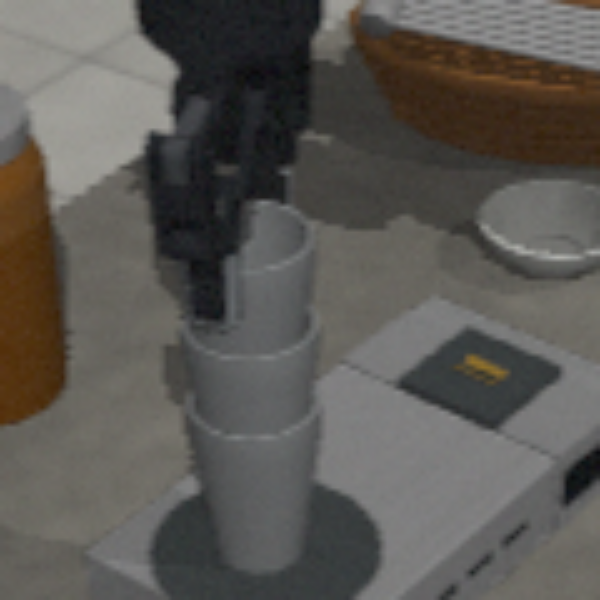

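The rims are evenly spaced, about 80 px apart, so the cup is seated, with the top one roughly 3 mm off-centre. I'll nudge it back and release.

>>> shift_gripper --pt "0 -0.02 0.01 -0.04 0" --pt "0 -0.024 0 0 0" --pt "0 0 0 0.02 0" --pt "1 0 0 0 0" --pt "1 0 0 0 0" --pt "1 0 0 0 0" --pt "1 0 0 -0.4 0" --pt "1 0 0 -0.8 0" --pt "1 0 0 -0.6 0" --pt "1 0 0 0 0"

```text
time_s: 13.25
position: [0.6318, 0.057, 0.3089]
ee_rot: [3.104, 0.47, 0.014]
contact_force: [0.5, -0.8, 0.4]
opening: 0.998
gripper_force: 0.0
```

```bash
python3 - <<'E'
from h import *
a=arm.camera("side")[:,:,::-1];b=arm.camera("wrist")[:,:,::-1]
cv2.imwrite("pics/p5.png",np.hstack([cv2.resize(a[100:220,190:310],(400,400)),cv2.copyMakeBorder(cv2.resize(b,(400,300)),0,100,0,0,0)]));go(.446,-.043,.25)
E
```

```text
d tool [-0.2053  0.0412  0.0533] yaw 0.301 tilt [ 0.001 -0.   ] j6 1.2361380936857813 t 13.35
```

View pics/p5.png

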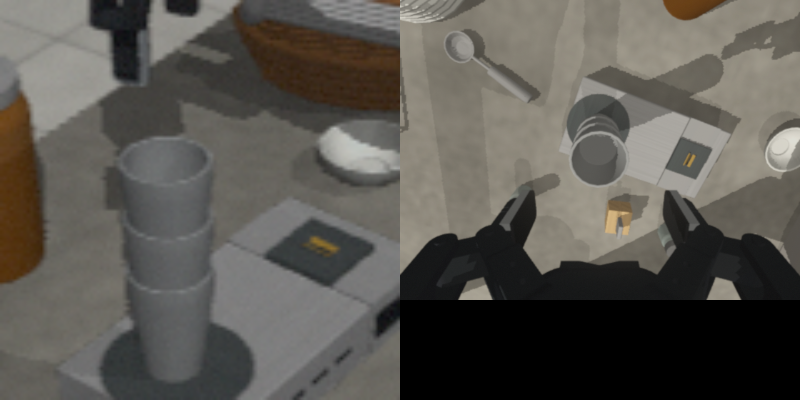

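The stack stands straight: rim centres at x ≈ 166, 170 and 172 in the crop. That was my last picture, so from here I'll measure numerically. I'll move over the key block and turn the tool half round, so the clockwise turn stays within joint 6's range.

Converted, -0.035 m is -0.7, -0.034 m is -0.68, -0.15 rad is -0.6.

>>> shift_gripper --pt "1 -0.68 0.14 0 0" --pt "1 -0.68 0.14 0 0" --pt "1 -0.68 0.14 0.2 0" --pt "1 -0.68 0.14 0.3 0" --pt "1 -0.68 0.14 0.3 0" --pt "1 -0.7 0.12 0.26 0" --pt "1 0 0 0 -0.6" --pt "1 0 0 0 -0.6" --pt "1 0 0 0 -0.6" --pt "1 0 0 0 -0.6"

```text
time_s: 14.35
position: [0.4446, -0.0425, 0.2479]
ee_rot: [-2.822, -1.375, 0.004]
contact_force: [-0.0, -0.0, 0.8]
opening: 0.997
gripper_force: 0.0
```

>>> shift_gripper --pt "1 0 0 0 -0.6" --pt "1 0 0 0 -0.6" --pt "1 0 0 0 -0.6" --pt "1 0 0 0 -0.6" --pt "1 0 0 0 -0.6" --pt "1 0 0 0 -0.6" --pt "1 0 0 0 -0.6" --pt "1 0 0 0 -0.6" --pt "1 0 0 0 -0.6" --pt "1 0 0 0 -0.6"

```text
time_s: 15.35
position: [0.4447, -0.0423, 0.2478]
ee_rot: [-1.127, -2.928, 0.001]
contact_force: [-0.1, 0.6, -0.2]
opening: 0.998
gripper_force: 0.0
```

>>> shift_gripper --pt "1 0 0 0 -0.6" --pt "1 0 0 0 -0.6" --pt "1 0 0 0 -0.6" --pt "1 0 0 0 -0.6" --pt "1 0 0 0 -0.6" --pt "1 0 0 0 0" --pt "1 0 0 0 0"

```text
time_s: 16.05
position: [0.4452, -0.0424, 0.2486]
ee_rot: [0.008, -3.139, -0.001]
contact_force: [-0.1, -0.7, 0.1]
opening: 1.0
gripper_force: 0.0
```

```bash
python3 - <<'E'
from h import *
for z in(.138,.18,.222):print(((proj(cam("side"),[.6307,.0585,z])-[190,100])*400/120).round(1))
s=arm.observe();im=arm.camera("wrist")[:,:,::-1];cv2.imwrite("pics/w5.png",im);c=cam("wrist",s);go(.446,-.043,.2)
hsv=cv2.cvtColor(im,cv2.COLOR_BGR2HSV);p=proj(c,[.446,-.043,.05]);print(p)
u,v=p.astype(int);m=cv2.inRange(hsv,(8,70,40),(28,255,255))
n,l,st,ce=cv2.connectedComponentsWithStats(m)
for i in range(1,n):
    if st[i,4]>60:print(st[i],ce[i].round(1))
E
```

```text
[166.2 263.2]
[163.7 211.8]
[161.1 157.8]
d tool [-0.0007 -0.0005  0.0489] yaw -3.136 tilt [-0.002  0.   ] j6 -1.8479440171896275 t 16.1
[278.58733427 185.21936835]
[ 251  147   53   60 2179] [277.5 175.7]
[211 314  13  19 196] [217.1 322.7]
[  0 338  27  47 673] [  8.6 358. ]
```

```bash
python3 - <<'E'
from h import *
im=cv2.imread("pics/w5.png");hsv=cv2.cvtColor(im,cv2.COLOR_BGR2HSV)
for r in range(144,212,1):print(r,"".join("#" if h>8 and h<28 and s>70 else ("+" if v>130 else ".") for h,s,v in hsv[r,246:310]))
for r in range(310,336):print(r,"".join("#" if h>8 and h<32 and s>70 else "." for h,s,v in hsv[r,200:236]), "".join("%4d"%v for v in hsv[r,208:228,2]))
E
```

```text
144 ++++++++++++++++++++++++++++++++++++++++++++++++++++++++++++++++
145 ++++++++++++++++++++++++++++++++++++++++++++++++++++++++++++++++
146 ++++++++++++++++++++++++++++++++++++++++++++++++++++++++++++++++
147 +++++++++++++++++++++++++++++++++++++++++++++####+++++++++++++++
148 +++++++++++++++++++++++++++++++++++++++###########++++++++++++++
149 ++++++++++++++++++++++++++++++++##################++++++++++++++
150 ++++++++++++++++++++++++++########################++++++++++++++
151 +++++++++++++++++++++##############################+++++++++++++
152 ++++++++++++++#####################################+++++++++++++
153 +++++++++##########################################+++++++++++++
154 ++++++++###########################################+++++++++++++
155 ++++++++############################################++++++++++++
156 +++++++#############################################++++++++++++
157 ++++++##############################################++++++++++++
158 +++...##############################################++++++++++++
159 ++...###############################################+++++++++
[... 6063 characters left out ...]
.........   82  81  72  78 130 156 156 135 101  82  81  92 109 125 137 116  81  81  83  83
331 ............###.....####............   82  81  75  80 121 141 130 104  84  82  82  85  99 118 133 115  82  81  82  82
332 .....................###............   83  83  82  83  96  99  89  82  81  81  81  81  81  99 118 104  81  81  82  82
333 ....................................   82  83  82  83  84  83  81  81  81  81  81  82  80  82  83  79  79  81  82  82
334 ....................................   82  82  82  83  84  82  81  82  81  81  81  81  80  80  80  79  81  82  82  82
335 ....................................   82  82  83  82  83  83  81  81  81  81  81  82  80  80  80  81  81  81  82  82
```

The bow's top face spans rows 172–200, centred near (278.5,186). The brass lips are at about (217,323). I'll fit the bow, then move over the switch to measure it from directly above at the same tool yaw.

```bash
cat >> h.py <<'E'
E
python3 - <<'E'
from h import *
im=cv2.imread("pics/w5.png");hsv=cv2.cvtColor(im,cv2.COLOR_BGR2HSV)
s=arm.observe();c=cam("wrist",s)
box=np.zeros(hsv.shape[:2],np.uint8);box[172:202,270:288]=255
m=cv2.bitwise_and(cv2.bitwise_not(cv2.inRange(hsv,(8,70,0),(28,255,255))),box)&((hsv[...,2]>125)*255).astype(np.uint8)
pts=cv2.findNonZero(m)[:,0].astype(float);P=np.array([ray(c,p,.072)[:2] for p in pts])
r=cv2.minAreaRect(P.astype(np.float32)*1000);print("bow",r)
w,v=np.linalg.eigh(np.cov(P.T));print("mean",P.mean(0),"yaw",np.arctan2(v[1,1],v[0,1]),np.sqrt(w*12))
mb=cv2.inRange(hsv,(8,70,40),(28,255,255));mb[:140]=0;mb[210:]=0
q=cv2.findNonZero(mb)[:,0].astype(float);Q=np.array([ray(c,p,.04)[:2] for p in q]);print("block",cv2.minAreaRect(Q.astype(np.float32)*1000))
print("lips",ray(c,(217.5,323),.058))
go(.62,-.12,.2486)
E
```

```text
bow ((441.90997314453125, -43.620819091796875), (29.721805572509766, 9.464909553527832), 9.699644088745117)
mean [ 0.44168986 -0.04364666] yaw -2.976315844645567 [0.00928687 0.02933041]
block ((440.4253845214844, -44.216129302978516), (61.599979400634766, 50.189884185791016), 10.014063835144043)
lips [ 0.61711075 -0.11663523  0.058     ]
d tool [-0.1742 -0.0785 -0.    ] yaw -3.136 tilt [-0.002  0.   ] j6 -1.8479440171896275 t 16.1
```

Converted, -0.035 m is -0.7, -0.034 m is -0.68.

>>> shift_gripper --pt "1 -0.68 -0.31 0 0" --pt "1 -0.7 -0.31 0 0" --pt "1 -0.7 -0.31 0 0" --pt "1 -0.7 -0.31 0 0" --pt "1 -0.7 -0.31 0 0" --pt "1 0 0 0 0" --pt "1 0 0 0 0" --pt "1 0 0 0 0"

```text
time_s: 16.9
position: [0.6198, -0.118, 0.2497]
ee_rot: [0.013, -3.14, -0.001]
contact_force: [0.0, -0.4, 0.8]
opening: 0.998
gripper_force: 0.0
```

```bash
python3 - <<'E'
from h import *
s=arm.observe();im=arm.camera("wrist")[:,:,::-1];cv2.imwrite("pics/w6.png",im);c=cam("wrist",s);print(s["position"],s["ee_rot"])
hsv=cv2.cvtColor(im,cv2.COLOR_BGR2HSV);u,v=proj(c,[.619,-.12,.058]).astype(int);print(u,v)
for r in range(v-18,v+18):print(r,"".join("#" if h>8 and h<32 and s>70 else "." for h,s,v_ in hsv[r,u-18:u+18])," ".join("%3d"%x for x in hsv[r,u-12:u+12,2]))
m=cv2.inRange(hsv,(0,0,95),(179,60,255));print(u-18)
for r in range(v-50,v+60,2):print(r,"".join("+" if x else "." for x in m[r,u-90:u+60:2]))
E
```

```text
[ 0.61977471 -0.11802364  0.24967462] [ 1.28988247e-02 -3.14048978e+00 -6.84250507e-04]
277 185
167 ....................................  84  83  84  84  85  85  85  85  84  85  85  85  84  84  83  83  84  84  84  84  84  84  83  83
168 ....................................  83  83  83  85  84  85  85  84  84  85  86  84  83  84  84  84  84  84  83  83  83  84  83  84
169 ....................................  83  83  84  85  85  85  84  85  84  84  85  85  83  84  85  83  84  84  83  83  84  83  84  83
170 ....................................  83  83  83  85  85  84  84  84  84  84  86  85  84  84  84  83  84  84  83  83  84  84  83  83
171 ....................................  83  83  83  84  85  85  85  84  84  85  86  89  90  87  84  83  84  84  83  83  85  84  83  83
172 ................####................  84  82  83  84  85  85  85  84  84  92 108 120 125 115  95  85  83  83  89  96  98  95  87  84
173 ...............######....####....
[... 7776 characters left out ...]
++++++++++++++++++++++++++++++++++++++++++++++++++++++++++++
229 +++++++++++++++++++++++++++++++++++++++++++++++++++++++++++++++++++++++++++
231 +++++++++++++++++++++++++++++++++++++++++++++++++++++++++++++++++++++++++++
233 +++++++++++++++++++++++++++++++++++++++++++++++++++++++++++++++++++++++++++
235 +++++++++++++++++++++++++++++++++++++++++++++++++++++++++++++++++++++++++++
237 +++++++++++++++++++++++++++++++++++++++++++++++++++++++++++++++++++++++++++
239 +++++++++++++++++++++++++++++++++++++++++++++++++++++++++++++++++++++++++++
241 ++++++++++++++++++++++++++++....+++++++++++++++++++++++++++++++++++++++++++
243 ++++++++++++++++++++++++++++...................+++++++++++.++++++++++++++++
```

```bash
python3 - <<'E'
from h import *
im=cv2.imread("pics/w6.png");hsv=cv2.cvtColor(im,cv2.COLOR_BGR2HSV)
s=arm.observe();c=cam("wrist",s)
print("hole",ray(c,(280.4,183.9),.058))
m=cv2.inRange(hsv,(8,70,0),(32,255,255))[168:200,265:295]
P=np.array([ray(c,p,.058)[:2] for p in cv2.findNonZero(m)[:,0]+[265,168.]])*1000
print(cv2.minAreaRect(P.astype(np.float32)))
d=(hsv[...,2]<95).astype(np.uint8)
n,l,st,ce=cv2.connectedComponentsWithStats(d[145:220,240:325]);i=1+st[1:,4].argmax()
q=cv2.findNonZero((l==i).astype(np.uint8))[:,0]+[240,145.];Q=np.array([ray(c,p,.055)[:2] for p in q])*1000
print("plate",cv2.minAreaRect(Q.astype(np.float32)))
# left column edges of the lips by row
for a,b in((268,276),(284,292)):
    e=[]
    for r in range(176,194):
        x=hsv[r,a:b,2].astype(float);g=np.abs(np.diff(x));e.append(ray(c,((g*(np.arange(a,b-1)+.5)).sum()/g.sum(),r),.058)[:2])
    e=np.array(e);print("yaw",np.polyfit(e[:,0],e[:,1],1)[0],e.mean(0))
go(.4418,-.0436,.2)
E
```

```text
hole [ 0.61806655 -0.11672141  0.058     ]
((618.2294311523438, -116.94078826904297), (14.58850383758545, 25.21582794189453), 86.1593017578125)
plate ((618.4358520507812, -117.451904296875), (61.33409118652344, 62.73420333862305), 86.66329193115234)
yaw -0.05708146309235536 [ 0.61879936 -0.12393533]
yaw -0.049972415410369474 [ 0.61869136 -0.11017878]
d tool [0.1774 0.0759 0.0503] yaw -3.133 tilt [-0.  0.] j6 -1.8924286700148856 t 16.95
```

The hole is at (0.618,-0.117), yaw ≈ -0.057. The key is at (0.442,-0.044), yaw ≈ 0.17. Back to the key.

>>> shift_gripper --pt "0.5 0.71 0.304 0.2 0" --pt "0.5 0.71 0.304 0.2 0" --pt "0.5 0.71 0.304 0.2 0" --pt "0.5 0.71 0.304 0.2 0" --pt "0.5 0.71 0.304 0.2 0" --pt "0.5 0 0 0 -0.32" --pt "0.5 0 0 0 -0.32" --pt "0.5 0 0 0 0" --pt "0.5 0 0 0 0"

```text
time_s: 17.85
position: [0.4423, -0.0439, 0.2007]
ee_rot: [-0.262, 3.129, -0.001]
contact_force: [-0.3, -0.8, 0.2]
opening: 0.498
gripper_force: 0.0
```

```bash
python3 - <<'E'
from h import *
go(.4418,-.0436,.0625)
E
```

```text
d tool [0.0007 0.0005 0.1382] yaw -2.975 tilt [ 0.002 -0.   ] j6 -2.0146414324963153 t 17.85
```

Converted, 0.035 m is 0.7, 0.025 m is 0.5.

>>> shift_gripper --pt "0.5 0.01 0.01 0.7 0" --pt "0.5 0 0 0.7 0" --pt "0.5 0 0 0.7 0" --pt "0.5 0 0 0.5 0" --pt "0.5 0 0 0.16 0" --pt "0.5 0 0 0 0" --pt "0.5 0 0 0 0" --force 50

```text
time_s: 18.55
position: [0.4429, -0.044, 0.0633]
ee_rot: [-0.264, 3.129, -0.001]
contact_force: [0.2, 0.4, 0.2]
opening: 0.502
gripper_force: 0.0
```

>>> shift_gripper --pt "0 0 0 0 0" --pt "0 0 0 0 0" --pt "0 0 0 0 0" --pt "0 0 0 0 0" --pt "0 0 0 0 0" --pt "0 0 0 0 0"

```text
time_s: 19.15
position: [0.4429, -0.044, 0.0633]
ee_rot: [-0.265, 3.128, -0.001]
contact_force: [-0.9, 0.1, 7.0]
opening: 0.094
gripper_force: 50.2
```

```bash
python3 - <<'E'
from h import *
go(.4418,-.0436,.062)
E
```

```text
d tool [0.0011 0.0006 0.0013] yaw -2.972 tilt [ 0.002 -0.001] j6 -2.0164517197667 t 19.15
```

The manual's scale: shifts go in units of 50 mm and turns go in units of 0.25 rad. Converting my numbers, -0.03 m is -0.6, -0.025 m is -0.5, 0.08 rad is 0.32.

>>> shift_gripper --pt "0 0 0 -0.3 0" --pt "0 0 0 -0.5 0" --pt "0 0 0 -0.6 0" --pt "0 0 0 -0.6 0" --pt "0 0 0 0 0.32" --pt "0 0 0 0 0.32" --pt "0 0 0 0 0.264" --pt "0 0 0 0 0" --pt "0 0 0 0 0"

```text
time_s: 20.05
position: [0.4418, -0.0437, 0.1621]
ee_rot: [0.086, 3.14, -0.0]
contact_force: [-0.2, 0.8, -0.5]
opening: 0.093
gripper_force: 49.3
```

```bash
python3 - <<'E'
from h import *
go(.6193,-.117,.135)
s=arm.observe();im=arm.camera("wrist")[:,:,::-1];cv2.imwrite("pics/w7.png",im)
hsv=cv2.cvtColor(im,cv2.COLOR_BGR2HSV);c=cam("wrist",s)
Rt=Ro.from_rotvec(s["ee_rot"]).as_matrix();f=lambda p:proj(c,Rt@np.array(p)+s["position"])
print("bow top exp",f([.0011,0,-.0087]),f([.0161,0,-.0087]),f([-.0139,0,-.0087]),"low end",f([.0011,0,.0593]))
u,v=f([.0011,0,-.0087]).astype(int)
for r in range(v-40,v+40,2):print(r,"".join("%4d"%x for x in hsv[r,u-34:u+34:2,2]))
E
```

```text
d tool [-0.1812 -0.0634  0.0271] yaw 3.087 tilt [ 0. -0.] j6 -1.792268797369639 t 20.05
bow top exp [280.0066218  296.63887261] [280.02664291 265.76259471] [279.98794661 325.43950032] low end [279.57260001 234.56269989]
256  144 145 145 146 145 144 129 128 111  95  92  54  82 105 122 125 129 130 130 130 130 113  69 127 128 128 129 130 145 146 145 146 145 145
258  143 144 143 144 145 142 128 128 127 116  92  53  83 107 122 126 129 129 131 129 129 116  67 126 128 129 128 129 142 144 144 144 144 144
260  141 143 144 143 144 137 128 123 110 103  91  51  88 108 122 125 129 130 131 129 129 122  60 120 128 128 129 129 140 143 142 143 143 143
262  133 123 123 123 123 126 129 127 127 126  98  51  90 110 123 126 129 130 130 129 129 122  59 118 128 129 128 128 125 122 121 121 123 137
264   77  51  49  47  47 105 128 128 127 117  88  52  90 111 124 127 129 130 130 129 129 123  62 115 128 128 128 128 103  50  49  50  51  80
266   52  48  47  47  50 112 
[... 4205 characters left out ...]
  30  31  34  39  40  39  40  37  31  30  34  37 134 162 160 161 161 160 155 145 145 117  42  37  33  35  35  38  33  33  32  31  34  39
328   32  32  31  34  34  32  36  36  30  28  34  41 136 160 160 160 159 154 145 144 144 119  43  37  35  35  32  33  34  33  34  34  33  33
330   37  39  38  38  39  38  36  34  29  28  35  41 137 161 161 161 160 146 144 144 144 119  42  40  33  35  31  33  39  38  38  39  39  38
332   40  40  40  41  40  39  35  33  28  29  39  44 142 161 161 160 155 146 145 145 145 121  42  47  33  35  32  31  40  42  41  40  41  41
334   40  40  39  39  41  39  36  33  28  31  39  48 149 163 162 158 148 147 147 147 146 132  47  48  38  34  33  30  39  42  41  41  41  41
```

The held bow's top face spans rows 267–325, as predicted, so the key is held as intended. Moving over the keyhole.

Converted, -0.031 m is -0.62, -0.03 m is -0.6.

>>> shift_gripper --pt "0 -0.6 -0.21 0 0" --pt "0 -0.6 -0.21 0 0" --pt "0 -0.6 -0.21 0 0" --pt "0 -0.6 -0.21 0.1 0" --pt "0 -0.6 -0.21 0.2 0" --pt "0 -0.62 -0.22 0.2 0" --pt "0 0 0 0 0" --pt "0 0 0 0 0" --pt "0 0 0 0 0"

```text
time_s: 21.0
position: [0.6183, -0.117, 0.1371]
ee_rot: [-0.088, -3.14, -0.0]
contact_force: [-0.6, 0.7, -0.2]
opening: 0.095
gripper_force: 49.3
```

```bash
python3 - <<'E'
from h import *
go(.6193,-.117,.119)
E
```

```text
d tool [-0.001   0.      0.0181] yaw 3.085 tilt [-0.001  0.   ] j6 -1.8269271217787209 t 21.0
```

>>> shift_gripper --pt "0 -0.02 0 0.16 0" --pt "0 0 0 0.12 0" --pt "0 0 0 0.08 0" --pt "0 0 0 0.08 0" --pt "0 0 0 0.06 0" --pt "0 0 0 0.04 0" --pt "0 0 0 0 0"

```text
time_s: 21.7
position: [0.6198, -0.1174, 0.1096]
ee_rot: [-0.089, -3.14, -0.0]
contact_force: [-0.4, -0.3, -0.7]
opening: 0.085
gripper_force: 49.3
```

It's inside the lips with no resistance. I'll continue down to the first pin.

Converted, 0.002 m is 0.04, 0.001 m is 0.02.

>>> shift_gripper --pt "0 0 0 0.04 0" --pt "0 0 0 0.04 0" --pt "0 0 0 0.02 0" --pt "0 0 0 0.02 0" --pt "0 0 0 0 0"

```text
time_s: 22.2
position: [0.6199, -0.1174, 0.1038]
ee_rot: [-0.089, -3.14, -0.0]
contact_force: [-1.0, -0.3, -1.0]
opening: 0.096
gripper_force: 49.3
```

Converted, 0.001 m is 0.02.

>>> shift_gripper --pt "0 0 0 0.02 0" --pt "0 0 0 0.02 0" --pt "0 0 0 0 0"

```text
time_s: 22.5
position: [0.6202, -0.1175, 0.1026]
ee_rot: [0.089, 3.14, -0.0]
contact_force: [-1.1, 0.1, 3.4]
opening: 0.095
gripper_force: 50.0
```

There's contact on the first pin. I'll work along -x (tool +x) with light pressure.

Converted, 0.001 m is 0.02.

>>> shift_gripper --pt "0 0.02 0 0 0" --pt "0 0.02 0 0 0" --pt "0 0.02 0 0 0" --pt "0 0.02 0 0 0" --pt "0 0 0 0 0"

```text
time_s: 23.0
position: [0.6149, -0.1171, 0.1011]
ee_rot: [-0.089, -3.138, -0.0]
contact_force: [0.0, 0.4, -1.2]
opening: 0.097
gripper_force: 49.4
```

>>> shift_gripper --pt "0 0.01 0 0.02 0" --pt "0 0 0 0.02 0" --pt "0 0 0 0 0"

```text
time_s: 23.3
position: [0.6149, -0.1171, 0.0992]
ee_rot: [-0.089, -3.139, -0.0]
contact_force: [0.6, 0.1, -0.5]
opening: 0.097
gripper_force: 49.4
```

Past the first pin. Down to the second.

>>> shift_gripper --pt "0 0 0 0.02 0" --pt "0 0 0 0.02 0" --pt "0 0 0 0.02 0" --pt "0 0 0 0.02 0" --pt "0 0 0 0 0"

```text
time_s: 23.8
position: [0.6154, -0.1171, 0.0958]
ee_rot: [-0.089, -3.14, -0.0]
contact_force: [-0.8, -0.6, 0.0]
opening: 0.096
gripper_force: 49.4
```

>>> shift_gripper --pt "0 0 0 0.02 0" --pt "0 0 0 0.02 0" --pt "0 0 0 0 0"

```text
time_s: 24.1
position: [0.6157, -0.1172, 0.0947]
ee_rot: [0.089, 3.14, -0.0]
contact_force: [-1.3, 0.8, 3.9]
opening: 0.096
gripper_force: 50.1
```

Converted, -0.001 m is -0.02.

>>> shift_gripper --pt "0 -0.02 0 0 0" --pt "0 -0.02 0 0 0" --pt "0 -0.02 0 0 0" --pt "0 -0.02 0 0 0" --pt "0 -0.02 0 0 0" --pt "0 -0.02 0 0 0" --pt "0 -0.02 0 0 0" --pt "0 0 0 0 0"

```text
time_s: 24.9
position: [0.6209, -0.1175, 0.0941]
ee_rot: [-0.089, -3.136, -0.0]
contact_force: [-7.2, 1.1, 6.7]
opening: 0.098
gripper_force: 50.5
```

>>> shift_gripper --pt "0 -0.02 0 0.02 0" --pt "0 0 0 0.02 0" --pt "0 0 0 0 0"

```text
time_s: 25.2
position: [0.6222, -0.1174, 0.0912]
ee_rot: [-0.089, -3.137, -0.001]
contact_force: [-4.1, 0.9, 2.3]
opening: 0.1
gripper_force: 49.7
```

Past the second pin. Now down to the bottom; home is at a TCP height of about 0.083.

>>> shift_gripper --pt "0 0 0 0.04 0" --pt "0 0 0 0.04 0" --pt "0 0 0 0.02 0" --pt "0 0 0 0 0"

```text
time_s: 25.6
position: [0.6228, -0.1175, 0.0863]
ee_rot: [-0.089, -3.139, -0.001]
contact_force: [-5.5, 0.5, 0.6]
opening: 0.094
gripper_force: 49.6
```

Converted, 0.002 m is 0.04, 0.001 m is 0.02.

>>> shift_gripper --pt "0 0 0 0.04 0" --pt "0 0 0 0.02 0" --pt "0 0 0 0 0"

```text
time_s: 25.9
position: [0.6231, -0.1175, 0.0837]
ee_rot: [-0.089, -3.139, -0.0]
contact_force: [-4.4, 1.2, 0.9]
opening: 0.095
gripper_force: 49.7
```

Converted, 0.001 m is 0.02, 0.0005 m is 0.01.

>>> shift_gripper --pt "0 0.02 0 0.02 0" --pt "0 0.02 0 0.02 0" --pt "0 0.02 0 0 0" --pt "0 0.01 0 0 0" --pt "0 0 0 0 0"

```text
time_s: 26.4
position: [0.622, -0.1176, 0.0834]
ee_rot: [0.089, 3.135, -0.001]
contact_force: [3.8, 1.6, 2.6]
opening: 0.094
gripper_force: 49.9
```

Converted, 0.001 m is 0.02.

>>> shift_gripper --pt "0 0 0 0.02 0" --pt "0 0 0 0.02 0" --pt "0 0 0 0 0"

```text
time_s: 26.7
position: [0.6223, -0.1177, 0.0832]
ee_rot: [0.089, 3.135, -0.001]
contact_force: [-0.1, 2.7, 14.3]
opening: 0.094
gripper_force: 51.7
```

It bottoms at 0.0832, as expected. I'll ease the pressure and centre along the slot before turning.

>>> shift_gripper --pt "0 0 0 -0.02 0" --pt "0 0.02 0 -0.01 0" --pt "0 0.02 0 0 0" --pt "0 0.02 0 0 0" --pt "0 0 0 0 0"

```text
time_s: 27.2
position: [0.6201, -0.1176, 0.0834]
ee_rot: [0.089, 3.133, -0.001]
contact_force: [7.8, 1.9, 2.8]
opening: 0.094
gripper_force: 50.1
```

```bash
python3 - <<'E'
from h import *
go(.6193,-.117,.083)
E
```

```text
d tool [0.0008 0.0005 0.0004] yaw 3.085 tilt [ 0.008 -0.001] j6 -1.82738230071177 t 27.2
```

Converted, 0.0005 m is 0.01, 0.0003 m is 0.006, 0.12 rad is 0.48.

>>> shift_gripper --pt "0 0.01 0.006 0.01 0.4" --pt "0 0 0 0 0.48" --pt "0 0 0 0 0.48" --pt "0 0 0 0 0.48" --pt "0 0 0 0 0"

```text
time_s: 27.7
position: [0.6197, -0.118, 0.0833]
ee_rot: [0.806, 3.028, -0.0]
contact_force: [7.5, 0.4, 7.1]
opening: 0.095
gripper_force: 50.3
```

```bash
python3 - <<'E'
from h import *
go(.6193,-.117,.083);s=arm.observe();print(s["wrist_torque"])
E
```

```text
d tool [0.0008 0.0006 0.0003] yaw 2.621 tilt [ 0.008 -0.002] j6 -1.3636917270984215 t 27.7
[-0.00708195 -1.30094622  0.03328207]
```

Turning freely and still home. I'll continue.

Converted, 0.12 rad is 0.48.

>>> shift_gripper --pt "0 0 0 0 0.48" --pt "0 0 0 0 0.48" --pt "0 0 0 0 0.48" --pt "0 0 0 0 0.48" --pt "0 0 0 0 0.48" --pt "0 0 0 0 0.48" --pt "0 0 0 0 0.48" --pt "0 0 0 0 0.48" --pt "0 0 0 0 0.4" --pt "0 0 0 0 0"

```text
time_s: 28.7
position: [0.618, -0.1185, 0.0832]
ee_rot: [2.228, 2.209, 0.0]
contact_force: [0.7, -2.1, 12.1]
opening: 0.097
gripper_force: 51.1
```

```bash
python3 - <<'E'
from h import *
go(.6193,-.117,.083);s=arm.observe();print(s["wrist_torque"])
E
```

```text
d tool [0.0016 0.0013 0.0002] yaw 1.562 tilt [ 0.003 -0.003] j6 -0.30430244686596253 t 28.7
[-0.62625071 -0.0577577   0.07762366]
```

Converted, 0.06 rad is 0.24.

>>> shift_gripper --pt "0 0 0 0 0.24" --pt "0 0 0 0 0.24" --pt "0 0 0 0 0"

```text
time_s: 29.0
position: [0.6178, -0.1186, 0.0832]
ee_rot: [2.355, 2.073, 0.0]
contact_force: [-0.1, -1.6, 12.3]
opening: 0.094
gripper_force: 51.2
```

```bash
python3 -c "
from h import *
go(.6193,-.117,.083);print(arm.observe()['wrist_torque'])"
```

```text
d tool [0.0017 0.0013 0.0002] yaw 1.443 tilt [ 0.003 -0.003] j6 -0.1855087671284989 t 29.0
[-0.48853283  0.13409265  0.04248113]
```

>>> shift_gripper --pt "0 0 0 0 0.2" --pt "0 0 0 0 0.12" --pt "0 0 0 0 0"

```text
time_s: 29.3
position: [0.6177, -0.1185, 0.0832]
ee_rot: [2.436, 1.978, 0.0]
contact_force: [0.2, -1.6, 12.5]
opening: 0.098
gripper_force: 51.2
```

```bash
python3 -c "
from h import *
go(.6193,-.117,.083);print(arm.observe()['wrist_torque'])"
```

```text
d tool [0.0018 0.0013 0.0002] yaw 1.364 tilt [ 0.003 -0.003] j6 -0.10632456965523915 t 29.3
[-0.50351011  0.2681666   0.07399974]
```

>>> shift_gripper --pt "0 0 0 0 0.16" --pt "0 0 0 0 0"

```text
time_s: 29.5
position: [0.6176, -0.1185, 0.0832]
ee_rot: [2.475, 1.929, 0.0]
contact_force: [-1.1, -1.4, 13.1]
opening: 0.091
gripper_force: 51.2
```

```bash
python3 -c "
from h import *
go(.6193,-.117,.083);print(arm.observe()['wrist_torque'])"
```

```text
d tool [0.0018 0.0013 0.0002] yaw 1.324 tilt [ 0.002 -0.003] j6 -0.06613719906341683 t 29.5
[-0.52315889  0.3501458   0.12003404]
```

>>> shift_gripper --pt "0 0 0 0 0.16" --pt "0 0 0 0 0" --pt "0 0 0 0 0"

```text
time_s: 29.8
position: [0.6176, -0.1185, 0.0832]
ee_rot: [2.512, 1.88, 0.0]
contact_force: [-0.4, -1.8, 12.5]
opening: 0.097
gripper_force: 51.3
```

```bash
python3 -c "
from h import *
go(.6193,-.117,.083);print(arm.observe()['wrist_torque'])"
```

```text
d tool [0.0019 0.0012 0.0002] yaw 1.285 tilt [ 0.002 -0.003] j6 -0.027223972962445414 t 29.8
[-0.53311575  0.39567921  0.18672354]
```

Torque is rising (0.12, then 0.19 N m), so it's at the stop. A quick numeric check that the stack hasn't moved since I released it.

```bash
python3 - <<'E'
from h import *
a=cv2.resize(arm.camera("side")[100:220,190:310,::-1],(400,400)).astype(int);b=cv2.imread("pics/p5.png")[:400,:400].astype(int)
d=np.abs(a-b).max(2)>30
for r in range(120,400,14):print(r,"".join("#" if x else "." for x in d[r,90:260:5]))
s=arm.observe();print(s["time_s"],s["opening"],s["position"],s["wrist_torque"])
E
```

```text
120 ...###############..............##
134 ....##############............####
148 ......#........................###
162 .................................#
176 ....##..........................##
190 ....##...........................#
204 ....###...........................
218 ..................................
232 ..................................
246 ..................................
260 ..................................
274 ..................................
288 ..................................
302 ..................................
316 ..................................
330 ..................................
344 ..................................
358 ..................................
372 ..................................
386 ..................................
29.85 0.09603498320182191 [ 0.61760797 -0.11847254  0.08323589] [-0.45309375  0.34278752  0.13191169]
```

The stack is unchanged; the only differences are the gripper and its shadow. The key is home, turned against the stop and held, so I'm handing in.

```bash
python3 -c "
from bench import arm
print(arm.hand_in())"
```

```text
the job is handed in; nothing more can be done
None
```

I've handed the job in at about 30 s: the three tumblers stand nested on the warm plate, and the key is fully home, turned clockwise against its stop and still gripped; the hand-in gave no verdict back.

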